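Load the paint caddy in reverse order

TASK

Move the four small paint bottles from the black rack into the compartments of the wooden caddy in the reverse order, so that the next class can unpack it from the other end: the bottle that was nearest to the robot goes into the compartment farthest from the robot, the second nearest into the second farthest, and so on. Stand each bottle upright on the floor of its own compartment and never let one tip over.

Things in the scene. Friction and masses are not known exactly. Their poses are not given: they have to be found in the camera images.
- red_mid (a point): The red paint bottle (red body and cap, white label): loose, upright, round, 40 mm in diameter up to 70 mm, then a shoulder and a 27 mm cap; 96 mm high, 90 to 185 g. This point: on its axis, 48 mm above its foot (53 mm above the table in a compartment); z is its axis. At the start it stands in one of the black rack's compartments, up to 5 mm off centre in x and y.
- yellow_mid (a point): The yellow paint bottle (yellow body and cap, white label): loose, upright, round, 40 mm in diameter up to 70 mm, then a shoulder and a 27 mm cap; 96 mm high, 90 to 185 g. This point: on its axis, 48 mm above its foot (53 mm above the table in a compartment); z is its axis. At the start it stands in one of the black rack's compartments, up to 5 mm off centre in x and y.
- blue_mid (a point): The blue paint bottle (blue body and cap, white label): loose, upright, round, 40 mm in diameter up to 70 mm, then a shoulder and a 27 mm cap; 96 mm high, 90 to 185 g. This point: on its axis, 48 mm above its foot (53 mm above the table in a compartment); z is its axis. At the start it stands in one of the black rack's compartments, up to 5 mm off centre in x and y.
- white_mid (a point): The white paint bottle (white body and cap, white label): loose, upright, round, 40 mm in diameter up to 70 mm, then a shoulder and a 27 mm cap; 96 mm high, 90 to 185 g. This point: on its axis, 48 mm above its foot (53 mm above the table in a compartment); z is its axis. At the start it stands in one of the black rack's compartments, up to 5 mm off centre in x and y.
- red_swatch: Flat red colour swatch, 45 x 20 x 3 mm, fixed on the ledge of the black rack beside the compartment in which the red bottle stands at the start; it stays there and shows which bottle came from where. Origin: centre of its underside, 48.5 mm to the rack's +y side of the bottle's start, 12 mm above the table; its x axis is parallel to the rack's x.
- yellow_swatch: Flat yellow colour swatch, 45 x 20 x 3 mm, fixed on the ledge of the black rack beside the compartment in which the yellow bottle stands at the start; it stays there and shows which bottle came from where. Origin: centre of its underside, 48.5 mm to the rack's +y side of the bottle's start, 12 mm above the table; its x axis is parallel to the rack's x.
- blue_swatch: Flat blue colour swatch, 45 x 20 x 3 mm, fixed on the ledge of the black rack beside the compartment in which the blue bottle stands at the start; it stays there and shows which bottle came from where. Origin: centre of its underside, 48.5 mm to the rack's +y side of the bottle's start, 12 mm above the table; its x axis is parallel to the rack's x.
- white_swatch: Flat white colour swatch, 45 x 20 x 3 mm, fixed on the ledge of the black rack beside the compartment in which the white bottle stands at the start; it stays there and shows which bottle came from where. Origin: centre of its underside, 48.5 mm to the rack's +y side of the bottle's start, 12 mm above the table; its x axis is parallel to the rack's x.
- rack: Black plastic rack holding the bottles at the start, 285 x 71 x 20 mm, fixed, left or right of the robot. Origin: underside centre; x along the row, away from the robot (yaw within 0.2 rad). Four open compartments, centres x = -105 (nearest), -35, 35, 105 mm, y = 0, each 65 x 61 mm inside; walls 5 mm; floor 5 mm above the table. On its +y side a ledge 26 mm wide, 12 mm high, with the swatches.
- caddy: Empty light-wood caddy, the destination, 285 x 71 x 20 mm, fixed, left or right of the robot. Origin: underside centre; x along the row, away from the robot (yaw within 0.2 rad). Four open compartments, centres x = -105 (nearest), -35, 35, 105 mm, y = 0, each 65 x 61 mm inside; walls 5 mm; floor 5 mm above the table. Dark bow handles at the ends, 16 mm high, stand out 18 mm.

How it is judged:
By the outcome, as a careful person would: the job done as asked, in the order asked, and still so for the second after the job is handed in, with the robot touching nothing.
It also fails if it takes over 112 s, if anything falls off the work surface, if the arm or the gripper's body presses on something with over 40 N, if the wrist force passes 120 N, or if a joint passes its speed limit or range.

ROBOT

A 6-joint arm with a two-finger parallel gripper is mounted at the origin on the work surface. World frame = base frame: x ahead of the robot, y to its left, z up, the work surface at z = 0. Lengths are in m, angles in rad, forces in N, time in s.
With the tool pointing down it reaches from about 0.4 to 0.825 m from the base axis. Payload 7 kg.
Tool frame: the origin (TCP) lies midway between the tips of the shut fingers; the grasp point (between the pads) lies arm.hold_point_z behind it (arm.hold_point_z is the distance from the TCP to the grasp point, in m); z points along the fingers, y is the line along which they close (so a half turn about z gives the same grasp; the last joint's range is limited). The gripper opens to 88 mm and grips with 3 to 60 N. Pads are 19 mm wide; open, the fingers measure 130 mm over their backs; the gripper's body (78 mm by 193 mm) begins 47 mm behind the grasp point.
Start: joints at [0.288, 0.359, 0.012, 0, -1.224, -0.288], TCP at [0.675, -0, 0.227] pointing down, gripper open.
Joint ranges: [-3.07, 3.07], [-1.43, 2.12], [-1.02, 1.25], [-3.03, 1.67], [-3.05, -0], [-3.03, 3.03]. Speed limits (rad/s): [2.39, 2.39, 3.01, 3.14, 3.14, 3.14].

INTERFACE

Orientations are given as [roll, pitch, yaw] about the fixed x, y, z axes, in that order (R = Rz(yaw) Ry(pitch) Rx(roll)).
In Python, from station import arm gives the robot as it stands.
- The arm moves only by the shell command python3 -m crank 'ROWS' [OPENING] [FORCE]. ROWS is JSON, a list that holds one entry, the list of rows, each a list of 4 numbers: the shift along the tool's x, y, z in units of 25 mm (1.0 is 25 mm), then the turn about the tool's z in units of 5 degrees (1.0 is 5 degrees). A call has 1 to 12 rows; each row is the pose to reach, as a shift and turn from the pose commanded when the call began, along the tool's axes at that moment; what a row does not reach only later rows make up. A row lasts 1/8 s, in which the tool goes at most 62.5 mm and 10.7 degrees, less where a joint would pass 70% of its speed; a pose out of reach is approached as far as the arm can. A call with a gripper value outside its range is refused whole. OPENING is the closure, from 0 (fully open) to 1 (shut), set as the call begins (- or left out, the last holds). The fingers move at their own pace and stop on an object; FORCE is the grip in N (left out, the last holds). Time passes only in rows, so rows that repeat a pose let the fingers close. It gives the time, the measured TCP pose, the force, the opening and the grip force at its end, in the units of the state.
- arm.get_state(): the state, without advancing time (a new reading comes with each control period).
- arm.grab_frame(name): name is "scene" or "side" or "wrist"; returns (picture, depth): 384x512x3 uint8, red, green, blue; 384x512 float32, m along the optical axis (not along the pixel's ray), 0 where there is no reading.
- arm.get_calibration(name): a dict with "mtx" (3x3 intrinsics, pixels), "R" (3x3) and "t" (3): a world point X has camera coordinates R X + t; the wrist camera has in their place "mount" (4x4, takes a point from camera to tool coordinates, whose origin is the TCP and whose axes are the flange's). Camera axes: x right, y down, z forward; pixel columns grow to the right and rows downward; lengths in m; the calibration is good to about 2 mm. A picture is of the moment at which its call begins: read the wrist's pose just before it. get_calibration takes no time and is no camera call.
- arm.job_done(): hands the job in; it is judged then, once.
Trained networks look in the newest picture that a camera, given by its name, has taken for a name from the list of things; names that differ only in an ending like _2 or _b are one class to them, and where a whole thing is asked for, a point or a joint stands for the part that bears it (a point fixed in the world has none). Each returns a list of dicts, best first, with "score" (0 to 1); they miss things now and then, are a little off and sometimes report something else, mostly with a low value. They report only what shows in the picture. A call takes as long as a camera call.
- arm.recognise(thing, camera): "extent" ([left, top, width, height] in pixels, round what is visible of it).
- arm.trace(thing, camera): "mask" (384x512 bool, what is visible of it) and "extent" ([left, top, width, height] in pixels, round what is visible of it).
The state is a dict: "t": time; "q": joint angles; "qd": joint speeds; "joint_efforts": joint torques, N m; "eef_pos": TCP position; "ee_rot": TCP orientation; "force": force on the tool from outside, world axes, zero at the start; "moment": the same for the moment, N m; "width": finger opening in m; "gripper_force": force on a finger pad.
Only numpy, scipy, OpenCV 4.12 (cv2) and the standard library are available. Lean on these libraries where they do the work, as an engineer would, in place of code of your own. Each camera call takes 0.05 s, during which the arm holds its last target. There are 200 camera calls.

## Working session

There is one attempt and no reset: what is moved stays moved. The work goes in short steps, Python scripts to look and compute and a shell command to move; the robot and the scene stay as the last step left them, time stands still between calls to the robot, and variables do not carry over. Pictures are saved under pics/ and viewed, at most 14 in all, crops included, and the job is handed in when it is done.

```bash
ls; mkdir -p pics
python3 - <<'E'
from station import arm
import cv2
print(arm.get_state(), arm.hold_point_z)
for n in("scene","side"):
    p,d=arm.grab_frame(n); cv2.imwrite(f"pics/{n}0.png",p[:,:,::-1])
    c=arm.get_calibration(n); print(n,c)
print(arm.get_calibration("wrist"))
E
```

```text
pics
{'t': 0.0, 'q': array([ 2.88099035e-01,  3.59370958e-01,  1.10480513e-02, -3.34173738e-04,
       -1.22409027e+00, -2.88102428e-01]), 'qd': array([ 0.00231532, -0.00052268, -0.00173474, -0.00044077, -0.00149845,
        0.00064127]), 'joint_efforts': array([-8.00930356e-04, -5.82726967e+01,  2.93058443e+01,  6.99745238e+00,
        6.93249181e-03, -2.06530804e-04]), 'eef_pos': array([ 6.74509165e-01, -3.42143562e-05,  2.25631159e-01]), 'ee_rot': array([ 3.13995318e+00, -1.58245158e-04, -1.57091340e+00]), 'force': array([ 0.41299583,  0.30054519, -0.33894929]), 'moment': array([-0.03818051, -0.01199396, -0.04047555]), 'gripper_force': 0.0, 'width': 0.0873715572729388} 0.0188
scene {'mtx': array([[422.32784768,   0.        , 252.59275513],
       [  0.        , 422.32784768, 195.14119159],
       [  0.        ,   0.        ,   1.        ]]), 'R': array([[-0.63812206,  0.76968905, -0.01946809],
       [ 0.523479  ,  0.41517864, -0.74404061],
       [-0.56459718, -0.48497987, -0.6678507 ]]), 't': array([ 0.3489016 , -0.23653547,  1.26866899])}
side {'mtx': array([[406.1065085 ,   0.        , 256.73468492],
       [  0.        , 406.1065085 , 191.88181517],
       [  0.        ,   0.        ,   1.        ]]), 'R': array([[ 0.80957696, -0.58690791,  0.01114634],
       [-0.45157566, -0.63480782, -0.62697563],
       [ 0.37505274,  0.50255162, -0.77895912]]), 't': array([-0.4502981 ,  0.29787636,  0.64553166])}
{'mtx': array([[304.75806753,   0.        , 255.85034883],
       [  0.        , 304.75806753, 194.22084551],
       [  0.        ,   0.        ,   1.        ]]), 'mount': array([[-5.12348686e-04, -9.59036582e-01, -2.83281789e-01,
         7.62727432e-02],
       [ 9.99999837e-01, -5.62829526e-04,  9.68135041e-05,
         1.09937707e-03],
       [-2.52287047e-04, -2.83281693e-01,  9.59036714e-01,
        -1.58045704e-01],
       [ 0.00000000e+00,  0.00000000e+00,  0.00000000e+00,
         1.00000000e+00]])}
```

View pictures.

View pics/scene0.png

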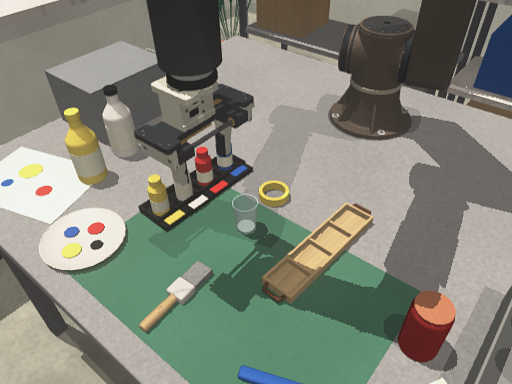

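View pics/side0.png

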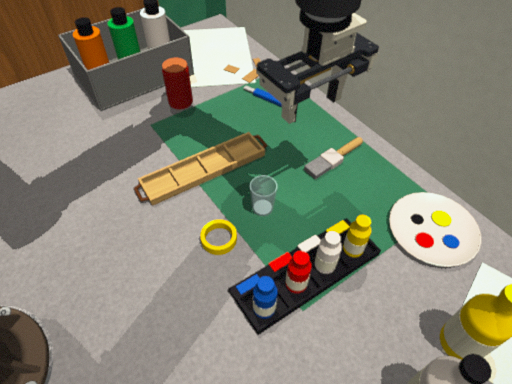

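```bash
cat > h.py <<'E'
import numpy as np, cv2
from scipy.optimize import least_squares
from station import arm
def cloud(n,mask,d):
    c=arm.get_calibration(n); v,u=np.nonzero(mask&(d>0)); z=d[v,u]
    P=np.linalg.inv(c["mtx"])@np.vstack([u,v,np.ones_like(u)])*z
    return (c["R"].T@(P-c["t"][:,None])).T
def circ(P,lo,hi):
    P=P[(P[:,2]>lo)&(P[:,2]<hi)][:,:2]
    r=least_squares(lambda c:np.hypot(*(P-c).T)-.02,P.mean(0)+0,loss='soft_l1',f_scale=.002)
    return r.x,len(P)
def box(P,lo,hi):
    Q=P[(P[:,2]>lo)&(P[:,2]<hi)][:,:2]
    (c,(w,h),a)=cv2.minAreaRect((Q*1000).astype(np.float32)); return np.array(c)/1000,w,h,a,len(Q)
def where(n,things):
    p,d=arm.grab_frame(n); out={}
    for t in things:
        r=arm.trace(t,n)
        if r: out[t]=(r[0]["score"],cloud(n,r[0]["mask"],d),r[0]["extent"])
    return p,d,out
C=["blue","red","white","yellow"]
E
python3 - <<'E'
from h import *
np.set_printoptions(precision=4,suppress=True)
for n in("side","scene"):
    p,d,o=where(n,[c+"_mid" for c in C]+[c+"_swatch" for c in C]+["caddy"])
    for t,(s,P,e) in o.items():
        if t.endswith("mid"):
            # away-from-camera start
            cam=-arm.get_calibration(n)["R"].T@arm.get_calibration(n)["t"]
            print(n,t,round(s,2),e,circ(P,.03,.072),"top",np.percentile(P[:,2],98))
        elif "swatch" in t: print(n,t,round(s,2),e,P[(abs(P[:,2]-.015)<.008)].mean(0),np.median(P[:,2]))
        else:
            print(n,t,round(s,2),e,box(P,.014,.026),box(P,-.01,.026),np.percentile(P[:,2],[2,50,98]))
E
```

```text
side blue_mid 0.82 [253.0, 276.0, 24.7, 40.7] (array([ 0.4447, -0.1747]), 245) top 0.10296776321554563
side red_mid 0.8 [283.9, 252.5, 26.2, 39.6] (array([ 0.521 , -0.1711]), 259) top 0.10272969898716854
side white_mid 0.68 [316.8, 229.6, 26.5, 42.9] (array([ 0.5907, -0.1726]), 268) top 0.10267714776348401
side yellow_mid 0.87 [345.5, 215.8, 23.0, 40.0] (array([ 0.6595, -0.1784]), 286) top 0.1025193707132165
side blue_swatch 0.61 [235.6, 274.9, 23.8, 18.8] [ 0.4444 -0.1244  0.0156] 0.01568870529846098
side red_swatch 0.66 [270.9, 256.0, 21.6, 18.3] [ 0.5198 -0.1229  0.0156] 0.015656399310810892
side white_swatch 0.75 [296.7, 233.7, 25.7, 14.5] [ 0.5918 -0.1248  0.0152] 0.015298858056358168
side yellow_swatch 0.45 [326.8, 218.8, 19.8, 14.6] [ 0.665  -0.1297  0.0154] 0.015450136602509906
side caddy 0.8 [132.1, 133.4, 135.8, 70.5] (array([0.5306, 0.1735]), 75.2190933227539, 318.5634765625, 86.02334594726562, 1258) (array([0.5312, 0.1832]), 95.23641204833984, 318.5343933105469, 85.76785278320312, 3708) [0.0031 0.0079 0.0221]
scene blue_mid 0.62 [215.3, 153.3, 18.2, 20.6] (array([ 0.4499,
[... 189 characters left out ...]
7] (array([ 0.5956, -0.1722]), 143) top 0.05575368094146954
scene yellow_mid 0.72 [144.9, 176.1, 24.3, 42.2] (array([ 0.6643, -0.1781]), 264) top 0.10031446111613998
scene blue_swatch 0.61 [230.2, 167.8, 17.2, 7.0] [ 0.4541 -0.1255  0.0131] 0.013193643639301283
scene red_swatch 0.65 [211.6, 181.3, 17.4, 13.5] [ 0.5288 -0.1216  0.0131] 0.013208818591018228
scene white_swatch 0.33 [261.7, 202.0, 113.1, 101.6] [0.551  0.1748 0.0153] 0.005506279222094303
scene caddy 0.69 [258.8, 202.7, 115.6, 101.5] (array([0.538 , 0.1744]), 72.48966217041016, 317.8312072753906, 86.29805755615234, 1198) (array([0.5341, 0.1695]), 82.62728118896484, 325.0702209472656, 86.4424819946289, 4351) [0.0013 0.0055 0.0203]
```

```bash
python3 -m crank '[[[0.7,0.9,0,-2],[1.5,2,0,-4],[2.3,3,0,-6],[3.1,4,0,-8],[3.9,5,0,-10],[4.7,6.1,0,-12],[5.5,7.2,0,-14],[6.3,8.2,0,-16],[6.8,8.9,0,-17.5],[7,9.1,0,-18],[7,9.1,0,-18],[7,9.1,0,-18]]]' 0
cat >> h.py <<'E'
from scipy.spatial.transform import Rotation as Ro
def wrist(fn=None,things=[c+"_mid" for c in C]):
    s=arm.get_state(); p,d=arm.grab_frame("wrist"); c=arm.get_calibration("wrist")
    if fn: cv2.imwrite(fn,p[:,:,::-1])
    Rt=Ro.from_euler("xyz",s["ee_rot"]).as_matrix(); out={}
    for t in things:
        for r in arm.trace(t,"wrist")[:1]:
            v,u=np.nonzero(r["mask"]&(d>0)); z=d[v,u]
            P=np.linalg.inv(c["mtx"])@np.vstack([u,v,np.ones_like(u)])*z
            P=c["mount"][:3,:3]@P+c["mount"][:3,3:]
            out[t]=(r["score"],(Rt@P).T+s["eef_pos"],r["extent"])
    return s,out
E
python3 - <<'E'
from h import *
np.set_printoptions(precision=4,suppress=True)
s,o=wrist("pics/w0.png",[c+"_mid" for c in C]+[c+"_swatch" for c in C])
print(s["t"],s["eef_pos"],s["ee_rot"],s["force"])
for t,(sc,P,e) in o.items():
    if "mid" in t:
        Q=P[P[:,2]>.094]; top=(Q[:,:2].max(0)+Q[:,:2].min(0))/2 if len(Q)>5 else None
        print(t,round(sc,2),e,"captop",top,Q[:,:2].ptp(0) if 0 else len(Q),"side",circ(P,.03,.072) if ((P[:,2]>.03)&(P[:,2]<.072)).sum()>30 else None, np.percentile(P[:,2],98))
    else: print(t,round(sc,2),e,np.median(P,0))
E
```

```text
t: 2.6
eef_pos: [0.4478, -0.1749, 0.2267]
ee_rot: [3.142, -0.0, -0.001]
force: [0.8, -0.4, -0.2]
width: 0.0877
gripper_force: 0.0
2.6 [ 0.4478 -0.1749  0.2267] [ 3.1416 -0.0003 -0.001 ] [ 0.7811 -0.3997 -0.1575]
blue_mid 0.67 [236.0, 153.9, 40.1, 46.9] captop [ 0.4455 -0.1756] 602 side (array([ 0.4451, -0.1756]), 221) 0.10206452709463433
red_mid 0.77 [233.5, 86.6, 39.0, 42.4] captop [ 0.5215 -0.1724] 713 side None 0.10229121483340524
blue_swatch 0.58 [208.6, 149.1, 19.6, 40.7] [ 0.448 -0.127  0.015]
red_swatch 0.95 [206.1, 83.6, 19.4, 39.9] [ 0.5247 -0.1239  0.015 ]
white_swatch 0.91 [204.8, 18.3, 14.5, 42.5] [ 0.5933 -0.1253  0.015 ]
```

View pics/w0.png

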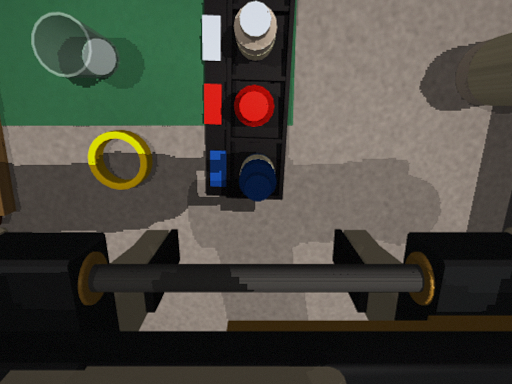

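```bash
python3 -m crank '[[[0,0,1.2,0],[0,0,2.7,0],[-0.1,0,4.2,0],[-0.1,0,5.6,0],[-0.1,0,6.6,0],[-0.1,0,7.2,0],[-0.1,0,7.4,0],[-0.1,0,7.4,0],[-0.1,0,7.4,0]]]' 0 && python3 -m crank '[[[0,0,0,0],[0,0,0,0],[0,0,0,0],[0,0,0,0],[0,0,0,0],[0,0,0,0],[0,0,0,0],[0,0,0,0]]]' 1 20
```

```text
t: 4.18
eef_pos: [0.4455, -0.175, 0.0422]
ee_rot: [3.142, -0.001, 0.0]
force: [-0.8, 0.3, 0.0]
width: 0.0879
gripper_force: 0.0
t: 5.18
eef_pos: [0.445, -0.1751, 0.0416]
ee_rot: [3.142, -0.0, 0.0]
force: [0.0, 0.2, 0.7]
width: 0.0395
gripper_force: 20.0
```

```bash
python3 -m crank '[[[0,0,-0.4,0],[0,0,-1.4,0],[0,0,-2.6,0],[0,0,-3.8,0],[0,0,-4.7,0],[0,0,-5,0],[0,0,-5,0]]]' - && python3 -m crank '[[[0,-0.5,0,0],[0,-1.5,0,0],[0,-3,0,0],[0,-4.6,0,0],[0,-6.2,0,0],[0,-7.8,0,0],[0,-9.4,0,0],[0,-11,0,0],[0,-12.4,0,0],[0,-13.3,0,0],[0,-13.7,0,0],[0,-13.7,0,0]]]' -
python3 - <<'E'
from h import *
np.set_printoptions(precision=4,suppress=True)
s,o=wrist("pics/w1.png",["caddy","blue_mid"])
print(s["t"],s["eef_pos"],s["ee_rot"],s["width"])
for t,(sc,P,e) in o.items():
    print(t,sc,e,box(P,.013,.026),np.percentile(P,[2,50,98],axis=0))
E
```

```text
t: 6.05
eef_pos: [0.4448, -0.1749, 0.1666]
ee_rot: [-3.141, -0.001, -0.0]
force: [-0.2, 0.2, -1.3]
width: 0.0399
gripper_force: 20.0
t: 7.55
eef_pos: [0.4444, 0.1677, 0.1659]
ee_rot: [3.141, 0.001, 0.001]
force: [-0.6, -0.7, -1.9]
width: 0.0397
gripper_force: 20.0
7.55 [0.4444 0.1677 0.1659] [3.1406 0.0011 0.001 ] 0.039718027297719095
caddy 0.92 [211.8, 0.1, 84.0, 228.7] (array([0.498 , 0.1752]), 71.22776794433594, 224.74447631835938, 86.3202896118164, 3826) [[0.4083 0.1375 0.0033]
 [0.5256 0.1754 0.0054]
 [0.6075 0.2119 0.0209]]
blue_mid 0.61 [217.2, 191.3, 79.0, 131.1] (array([0.4093, 0.1749]), 1.462352991104126, 64.56713104248047, 27.003801345825195, 3) [[0.4408 0.151  0.135 ]
 [0.4583 0.168  0.201 ]
 [0.465  0.1851 0.2261]]
```

View pics/w1.png

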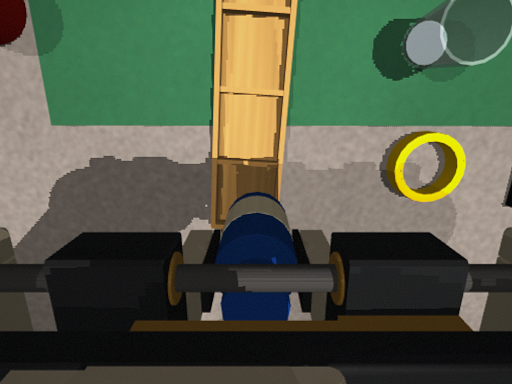

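Run:
```python
from h import *
s=arm.get_state(); c=arm.get_calibration("wrist"); R=Ro.from_euler("xyz",s["ee_rot"]).as_matrix()
for u,v in((248,160),(253.5,92),(259,9.5)):
    r=R@c["mount"][:3,:3]@np.linalg.inv(c["mtx"])@[u,v,1]; o=R@c["mount"][:3,3]+s["eef_pos"]
    print((o+r*(.02-o[2])/r[2]).round(4))
```

```text
[0.4661 0.175  0.02  ]
[0.5311 0.1692 0.02  ]
[0.6003 0.1641 0.02  ]
```

```bash
python3 -m crank '[[[0.5,0,0,0],[1.5,0,0,0],[2.9,0.05,0,0],[4.3,0.05,0,0],[5.6,0.05,0,0],[6.7,0.05,0,0],[7.4,0.05,0,0],[7.75,0.05,0,0],[7.75,0.05,0,0],[7.75,0.05,0,0]]]' - && python3 -m crank '[[[0,0,0.5,0],[0,0,1.5,0],[0,0,2.7,0],[0,0,3.7,0],[0,0,4.4,0],[0,0,4.7,0],[0,0,4.85,0],[0,0,4.95,0],[0,0,4.95,0],[0,0,4.95,0]]]' -
```

```text
t: 8.95
eef_pos: [0.6383, 0.166, 0.1666]
ee_rot: [-3.142, 0.0, -0.0]
force: [-0.0, -0.4, -1.4]
width: 0.0396
gripper_force: 20.0
t: 10.2
eef_pos: [0.639, 0.1664, 0.0434]
ee_rot: [-3.141, -0.001, 0.0]
force: [-0.0, 0.0, -0.8]
width: 0.0396
gripper_force: 20.0
```

```bash
python3 -m crank '[[[0,0,0.05,0],[0,0,0.05,0],[0,0,0.05,0],[0,0,0.05,0],[0,0,0.05,0],[0,0,0.05,0]]]' 0 && python3 -m crank '[[[0,0,-0.5,0],[0,0,-1.5,0],[0,0,-3,0],[0,0,-4.5,0],[0,0,-5.5,0],[0,0,-5.8,0],[0,0,-6,0],[0,0,-6,0]]]' 0
python3 - <<'E'
from h import *
for n in("side","scene"):
    p,d,o=where(n,["blue_mid","red_mid"]); cv2.imwrite(f"pics/{n}1.png",p[:,:,::-1])
    for t,(s,P,e) in o.items(): print(n,t,round(s,2),e,circ(P,.03,.072),np.percentile(P[:,2],98))
E
```

```text
t: 10.95
eef_pos: [0.6388, 0.1662, 0.0416]
ee_rot: [3.142, -0.0, -0.0]
force: [0.4, -1.3, 0.7]
width: 0.0868
gripper_force: 0.0
t: 11.95
eef_pos: [0.6384, 0.1661, 0.1911]
ee_rot: [3.141, 0.001, -0.0]
force: [-0.1, 0.3, 0.3]
width: 0.0878
gripper_force: 0.0
side blue_mid 0.88 [231.6, 113.9, 22.2, 40.0] (array([0.6391923 , 0.16794483]), 241) 0.10230681576501341
side red_mid 0.98 [285.8, 252.3, 25.5, 38.7] (array([ 0.52095284, -0.17107912]), 248) 0.10279734021532139
scene blue_mid 0.77 [275.1, 243.6, 24.9, 43.8] (array([0.64300616, 0.16812453]), 306) 0.1009615613867918
scene red_mid 0.98 [196.7, 146.8, 17.9, 38.4] (array([ 0.52570684, -0.17112824]), 235) 0.09988202600408487
```

View pics/side1.png

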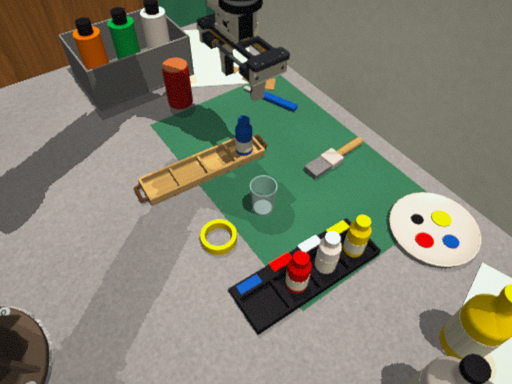

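```bash
python3 -m crank '[[[-0.2,0.5,0,0],[-0.5,1.5,0,0],[-1,3,0,0],[-1.6,4.6,0,0],[-2.2,6.2,0,0],[-2.8,7.8,0,0],[-3.4,9.4,0,0],[-3.9,11,0,0],[-4.3,12.4,0,0],[-4.6,13.3,0,0],[-4.65,13.55,0,0],[-4.65,13.55,0,0]]]' 0 && python3 -m crank '[[[0,0,0.5,0],[0,0,1.7,0],[0,0,3.2,0],[0,0,4.5,0],[0,0,5.4,0],[0,0,5.8,0],[0,0,6,0],[0,0,6,0],[0,0,6,0]]]' 0 && python3 -m crank '[[[0,0,0,0],[0,0,0,0],[0,0,0,0],[0,0,0,0],[0,0,0,0],[0,0,0,0],[0,0,0,0],[0,0,0,0]]]' 1 20
```

```text
t: 13.75
eef_pos: [0.5219, -0.1733, 0.1918]
ee_rot: [-3.142, -0.0, -0.001]
force: [0.8, 0.2, 0.3]
width: 0.088
gripper_force: 0.0
t: 14.88
eef_pos: [0.5231, -0.1725, 0.0424]
ee_rot: [3.142, -0.001, 0.0]
force: [-1.1, 0.2, 0.1]
width: 0.0876
gripper_force: 0.0
t: 15.88
eef_pos: [0.5225, -0.1725, 0.0415]
ee_rot: [3.142, 0.0, 0.0]
force: [-0.0, 0.6, -0.9]
width: 0.0396
gripper_force: 20.0
```

```bash
python3 -m crank '[[[0,0,-0.4,0],[0,0,-1.4,0],[0,0,-2.7,0],[0,0,-4,0],[0,0,-5,0],[0,0,-5.4,0],[0,0,-5.5,0],[0,0,-5.5,0]]]' - && python3 -m crank '[[[0.1,-0.5,0,0],[0.2,-1.5,0,0],[0.4,-3,0,0],[0.6,-4.6,0,0],[0.8,-6.2,0,0],[1,-7.8,0,0],[1.3,-9.4,0,0],[1.5,-11,0,0],[1.7,-12.4,0,0],[1.8,-13.4,0,0],[1.8,-13.75,0,0],[1.8,-13.75,0,0]]]' - && python3 -m crank '[[[0,0,0,0],[0,0,0.5,0],[0,0,1.6,0],[0,0,2.9,0],[0,0,4.1,0],[0,0,4.9,0],[0,0,5.2,0],[0,0,5.35,0],[0,0,5.45,0],[0,0,5.45,0],[0,0,5.45,0]]]' -
```

```text
t: 16.88
eef_pos: [0.5219, -0.1724, 0.1782]
ee_rot: [-3.141, 0.001, -0.0]
force: [-0.0, 0.4, -1.8]
width: 0.0396
gripper_force: 20.0
t: 18.38
eef_pos: [0.5671, 0.1714, 0.1786]
ee_rot: [3.141, 0.001, 0.001]
force: [-0.2, -0.5, -2.6]
width: 0.0397
gripper_force: 20.0
t: 19.75
eef_pos: [0.5678, 0.1714, 0.0434]
ee_rot: [-3.141, -0.001, 0.0]
force: [0.3, -0.2, -1.9]
width: 0.0395
gripper_force: 20.0
```

```bash
python3 -m crank '[[[0,0,0.05,0],[0,0,0.05,0],[0,0,0.05,0],[0,0,0.05,0],[0,0,0.05,0],[0,0,0.05,0]]]' 0 && python3 -m crank '[[[0,0,-0.5,0],[0,0,-1.5,0],[0,0,-3,0],[0,0,-4.5,0],[0,0,-5.5,0],[0,0,-5.8,0],[0,0,-6,0],[0,0,-6,0]]]' 0 && python3 -m crank '[[[0.1,0.5,0,0],[0.2,1.5,0,0],[0.3,3,0,0],[0.4,4.6,0,0],[0.5,6.2,0,0],[0.6,7.8,0,0],[0.7,9.4,0,0],[0.8,11,0,0],[0.9,12.4,0,0],[1,13.4,0,0],[1,13.75,0,0],[1,13.75,0,0]]]' 0
python3 - <<'E'
from h import *
for n in("side",):
    p,d,o=where(n,[c+"_mid" for c in C])
    for t,(s,P,e) in o.items(): print(n,t,round(s,2),e,circ(P,.03,.072),np.percentile(P[:,2],98))
E
```

```text
t: 20.5
eef_pos: [0.5675, 0.1712, 0.0415]
ee_rot: [3.142, 0.0, -0.0]
force: [-0.2, 0.5, 0.2]
width: 0.0872
gripper_force: 0.0
t: 21.5
eef_pos: [0.5672, 0.1711, 0.1911]
ee_rot: [3.141, 0.001, -0.0]
force: [-0.4, -1.0, -0.7]
width: 0.0874
gripper_force: 0.0
t: 23.0
eef_pos: [0.592, -0.1731, 0.1909]
ee_rot: [-3.141, 0.001, -0.001]
force: [-1.3, -0.7, 0.1]
width: 0.0877
gripper_force: 0.0
side blue_mid 0.92 [236.1, 112.2, 16.0, 44.2] (array([0.6390052 , 0.16817469]), 226) 0.10280767612043892
side red_mid 0.77 [209.1, 127.2, 18.7, 39.7] (array([0.56679069, 0.17339988]), 239) 0.10259077867033914
side white_mid 0.57 [317.0, 230.2, 24.3, 41.1] (array([ 0.59072811, -0.17262845]), 269) 0.10282602111300973
side yellow_mid 0.71 [345.9, 216.3, 22.1, 37.6] (array([ 0.65959084, -0.17831124]), 274) 0.09976896210948343
```

Both stand upright. White next.

```bash
python3 -m crank '[[[0,0,0.5,0],[0,0,1.7,0],[0,0,3.2,0],[0,0,4.5,0],[0,0,5.4,0],[0,0,5.8,0],[0,0,6,0],[0,0,6,0],[0,0,6,0]]]' 0 && python3 -m crank '[[[0,0,0,0],[0,0,0,0],[0,0,0,0],[0,0,0,0],[0,0,0,0],[0,0,0,0],[0,0,0,0],[0,0,0,0]]]' 1 20 && python3 -m crank '[[[0,0,-0.4,0],[0,0,-1.4,0],[0,0,-2.7,0],[0,0,-4,0],[0,0,-5,0],[0,0,-5.4,0],[0,0,-5.5,0],[0,0,-5.5,0]]]' -
```

```text
t: 24.38
eef_pos: [0.5931, -0.1725, 0.0425]
ee_rot: [3.142, -0.002, 0.0]
force: [0.7, -0.5, -0.3]
width: 0.0876
gripper_force: 0.0
t: 25.38
eef_pos: [0.5925, -0.1726, 0.0416]
ee_rot: [3.142, -0.0, 0.0]
force: [-0.5, -0.9, -0.4]
width: 0.0396
gripper_force: 20.0
t: 26.38
eef_pos: [0.5919, -0.1724, 0.1781]
ee_rot: [-3.141, 0.001, -0.0]
force: [0.0, 0.3, -1.9]
width: 0.0395
gripper_force: 20.0
```

```bash
python3 -m crank '[[[-0.1,-0.5,0,0],[-0.4,-1.5,0,0],[-0.8,-3,0,0],[-1.2,-4.6,0,0],[-1.7,-6.2,0,0],[-2.1,-7.8,0,0],[-2.6,-9.4,0,0],[-3,-11,0,0],[-3.4,-12.4,0,0],[-3.7,-13.5,0,0],[-3.75,-13.9,0,0],[-3.75,-13.9,0,0]]]' - && python3 -m crank '[[[0,0,0,0],[0,0,0.5,0],[0,0,1.6,0],[0,0,2.9,0],[0,0,4.1,0],[0,0,4.9,0],[0,0,5.2,0],[0,0,5.35,0],[0,0,5.45,0],[0,0,5.45,0],[0,0,5.45,0]]]' - && python3 -m crank '[[[0,0,0.05,0],[0,0,0.05,0],[0,0,0.05,0],[0,0,0.05,0],[0,0,0.05,0],[0,0,0.05,0]]]' 0 && python3 -m crank '[[[0,0,-0.5,0],[0,0,-1.5,0],[0,0,-3,0],[0,0,-4.5,0],[0,0,-5.5,0],[0,0,-5.8,0],[0,0,-6,0],[0,0,-6,0]]]' 0
```

```text
t: 27.88
eef_pos: [0.4983, 0.1754, 0.1786]
ee_rot: [3.141, 0.001, 0.001]
force: [-0.9, -0.5, -2.0]
width: 0.0397
gripper_force: 20.0
t: 29.25
eef_pos: [0.499, 0.1752, 0.0433]
ee_rot: [-3.141, -0.001, 0.0]
force: [0.0, -0.2, -2.0]
width: 0.0401
gripper_force: 20.0
t: 30.0
eef_pos: [0.4987, 0.175, 0.0416]
ee_rot: [-3.142, -0.0, 0.0]
force: [-0.7, -0.6, -0.1]
width: 0.087
gripper_force: 0.0
t: 31.0
eef_pos: [0.4985, 0.1748, 0.1912]
ee_rot: [3.141, 0.001, -0.0]
force: [0.2, 0.0, -1.3]
width: 0.0876
gripper_force: 0.0
```

```bash
python3 -m crank '[[[0.2,0.5,0,0],[0.7,1.5,0,0],[1.4,3,0,0],[2.1,4.6,0,0],[2.9,6.3,0,0],[3.7,8,0,0],[4.5,9.7,0,0],[5.2,11.3,0,0],[5.9,12.8,0,0],[6.4,13.8,0,0],[6.5,14.1,0,0],[6.5,14.1,0,0]]]' 0 && python3 -m crank '[[[0,0,0.5,0],[0,0,1.7,0],[0,0,3.2,0],[0,0,4.5,0],[0,0,5.4,0],[0,0,5.8,0],[0,0,6,0],[0,0,6,0],[0,0,6,0]]]' 0 && python3 -m crank '[[[0,0,0,0],[0,0,0,0],[0,0,0,0],[0,0,0,0],[0,0,0,0],[0,0,0,0],[0,0,0,0],[0,0,0,0]]]' 1 20 && python3 -m crank '[[[0,0,-0.4,0],[0,0,-1.4,0],[0,0,-2.7,0],[0,0,-4,0],[0,0,-5,0],[0,0,-5.4,0],[0,0,-5.5,0],[0,0,-5.5,0]]]' -
```

```text
t: 32.5
eef_pos: [0.6607, -0.1781, 0.1905]
ee_rot: [-3.141, 0.002, -0.001]
force: [0.5, 0.2, 0.4]
width: 0.0877
gripper_force: 0.0
t: 33.62
eef_pos: [0.6618, -0.1775, 0.0426]
ee_rot: [3.142, -0.002, 0.0]
force: [-0.1, 0.6, 0.2]
width: 0.0875
gripper_force: 0.0
t: 34.62
eef_pos: [0.6612, -0.1776, 0.0415]
ee_rot: [3.142, 0.0, -0.0]
force: [0.3, -1.0, 0.3]
width: 0.0399
gripper_force: 20.0
t: 35.62
eef_pos: [0.6607, -0.1774, 0.178]
ee_rot: [-3.141, 0.001, -0.0]
force: [-1.1, -0.6, -2.0]
width: 0.0394
gripper_force: 20.0
```

```bash
python3 -m crank '[[[-0.3,-0.4,0,0],[-1,-1.5,0,0],[-2,-3,0,0],[-3.1,-4.7,0,0],[-4.2,-6.4,0,0],[-5.3,-8.1,0,0],[-6.4,-9.8,0,0],[-7.5,-11.5,0,0],[-8.4,-13,0,0],[-9.1,-14,0,0],[-9.3,-14.3,0,0],[-9.3,-14.3,0,0]]]' - && python3 -m crank '[[[0,0,0,0],[0,0,0.5,0],[0,0,1.6,0],[0,0,2.9,0],[0,0,4.1,0],[0,0,4.9,0],[0,0,5.2,0],[0,0,5.35,0],[0,0,5.45,0],[0,0,5.45,0],[0,0,5.45,0]]]' - && python3 -m crank '[[[0,0,0.05,0],[0,0,0.05,0],[0,0,0.05,0],[0,0,0.05,0],[0,0,0.05,0],[0,0,0.05,0]]]' 0 && python3 -m crank '[[[0,0,-0.5,0],[0,0,-1.5,0],[0,0,-3,0],[0,0,-4.5,0],[0,0,-5.5,0],[0,0,-5.8,0],[0,0,-6,0],[0,0,-6,0]]]' 0
python3 - <<'E'
from h import *
for n in("side","scene"):
    p,d,o=where(n,[c+"_mid" for c in C]); cv2.imwrite(f"pics/{n}2.png",p[:,:,::-1])
    for t,(s,P,e) in o.items(): print(n,t,round(s,2),circ(P,.03,.072)[0],np.percentile(P[:,2],98))
E
```

```text
t: 37.12
eef_pos: [0.4283, 0.1801, 0.1789]
ee_rot: [3.141, 0.0, 0.001]
force: [0.3, 0.2, -0.1]
width: 0.0398
gripper_force: 20.0
t: 38.5
eef_pos: [0.4289, 0.1802, 0.0433]
ee_rot: [-3.141, -0.001, 0.0]
force: [-0.4, 0.8, -1.6]
width: 0.0396
gripper_force: 20.0
t: 39.25
eef_pos: [0.4287, 0.18, 0.0416]
ee_rot: [3.142, -0.0, -0.0]
force: [-0.3, -0.7, 1.1]
width: 0.0867
gripper_force: 0.0
t: 40.25
eef_pos: [0.4285, 0.1798, 0.1912]
ee_rot: [3.141, 0.001, -0.0]
force: [0.1, 0.6, -0.6]
width: 0.0878
gripper_force: 0.0
side blue_mid 0.75 [0.63921061 0.16813399] 0.10258110360602062
side red_mid 0.62 [0.56665916 0.17324736] 0.10257598012262327
side white_mid 0.49 [0.49128862 0.1662626 ] 0.022313193008905767
side yellow_mid 0.72 [0.42772553 0.18223444] 0.10307971870753332
scene blue_mid 0.64 [0.64292703 0.16800418] 0.10093868219365845
scene red_mid 0.62 [0.57069523 0.17316891] 0.10074131847033804
scene white_mid 0.8 [0.50162802 0.17691571] 0.10122668120541657
scene yellow_mid 0.93 [0.43162532 0.18192463] 0.10084398996133187
```

View pics/side2.png

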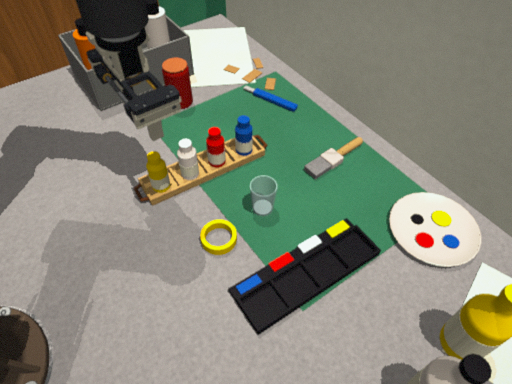

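All four bottles stand upright in the caddy in reverse order: yellow at (157,172), white (187,160), red (216,148) and blue (243,137). The rack is empty and the gripper is clear.

```bash
python3 -c "
from station import arm
print(arm.job_done())"
```

```text
the job is handed in; nothing more can be done
None
```

All four bottles stand upright in the caddy in reverse order (yellow nearest, then white, red and blue farthest), and the job was handed in at about 40 s.

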